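Set the length stop of the biscuit gauge

TASK

Set the biscuit-cutting gauge for the next batch: slide its metal stop along the rail by the black knob until the stop's index tongue points at the arrow-shaped mark (not the round one), then let go of it. Leave the trial biscuit lying on the gauge where it is.

Things in the scene. Friction and masses are not known exactly. Their poses are not given: they have to be found in the camera images.
- stop (a joint): position in m of the sliding stop on the rail of the gauge (a wooden board 140 x 410 x 18 mm fixed flat to the table), 0 to 0.24, hard ends. 0 is the end near the trial biscuit; it grows along the +y axis of arrow_mark. About 2.5 N of friction; it stays where it is left. A thin plate reaches from the stop 76 mm across the board, away from the robot; its top is 50 mm above the table.
- stop_knob (a point): centre of the upright black knob on the sliding aluminium stop, 65 mm above the table: a cylinder 24 mm in diameter, 40 mm tall (20 mm above and below this point). It stands on a block 44 x 44 mm, top 38 mm above the table. From the block's side facing the robot sticks the index tongue, 6 mm wide, level with the knob's centre along the rail; it passes above the marks.
- arrow_mark: dark steel arrow, 31 mm long, 6 mm thick, fixed on the board's strip facing the robot. Origin: centre of its underside, 18 mm above the table, 42 mm from the knob's line of travel. x: the arrow's direction (away from the robot, square to the rail); y: along the rail, to the robot's left. A round steel mark, 30 mm across, is on the same strip; either may stand first.
- trial_biscuit: chocolate biscuit, 33 x 69 x 11 mm, lying loose on the gauge's board by the wooden fence at its right end; origin at the centre of its underside. The stop cannot reach it.

How it is judged:
By the outcome, as a careful person would: the job done as asked, in the order asked, and still so for the second after the job is handed in, with the robot touching nothing.
It also fails if it takes over 32 s, if anything falls off the work surface, if the arm or the gripper's body presses on something with over 40 N, if the wrist force passes 120 N, or if a joint passes its speed limit or range.

ROBOT

A 6-joint arm with a two-finger parallel gripper is mounted at the origin on the work surface; the furniture and walls round the work are solid. World frame = base frame: x ahead of the robot, y to its left, z up, the work surface at z = 0. Lengths are in m, angles in rad, forces in N, time in s.
With the tool pointing down it reaches from about 0.25 to 0.725 m from the base axis. Payload 9.7 kg.
Tool frame: the origin (TCP) lies midway between the tips of the shut fingers; the grasp point (between the pads) lies 19 mm behind it; z points along the fingers, y is the line along which they close (so a half turn about z gives the same grasp; the last joint's range is limited). The gripper opens to 85 mm and grips with 20 to 120 N. Pads are 22 mm wide; open, the fingers measure 114 mm over their backs; the gripper's body (76 mm by 85 mm) begins 54 mm behind the grasp point. The pads swing forward as they close: fully open they stand 13 mm farther back than shut.
Start: joints at [1.103, 0.087, 0.176, 1.66, 0, 1.571], TCP at [0.248, 0.491, 0.207] pointing down, gripper open.
Joint ranges: [-3.13, 3.13], [-0.85, 1.81], [-1.15, 1.24], [-2.2, 2.28], [-1.44, 1.52], [-3.14, 3.14]. Speed limits (rad/s): [2.22, 2.22, 2.57, 3.14, 3.14, 3.14].

INTERFACE

Orientations are given as a rotation vector (axis times angle).
In Python, from cell import r, viewer, ticket gives the robot as it stands. The module is installed in compiled form; this text tells all that it offers.
- The arm moves only by the shell command python3 -m jog 'ROWS' [FORCE]. ROWS is a JSON object of lists of equal length, an entry for each row: "fingers": the opening, from 0 (shut) to 1 (fully open); "delta_pos": the shift along the tool's x, y, z in m, a list of three; "delta_rot": the turn, a rotation vector about the tool's x, y, z in rad, a list of three. In form: {"fingers": [fingers, ...], "delta_pos": [[x, y, z], ...], "delta_rot": [[ax, ay, az], ...]}. A call has 1 to 10 rows; each row is the pose to reach, as a shift and turn from the pose commanded when the call began, along the tool's axes at that moment; what a row does not reach only later rows make up. A row lasts 1/10 s, in which the tool goes at most 50 mm and 8.59 degrees, less where a joint would pass 70% of its speed; a pose out of reach is approached as far as the arm can. A call with a gripper value outside its range is refused whole. The fingers move at their own pace and stop on an object; FORCE is the grip in N (left out, the last holds). Time passes only in rows, so rows that repeat a pose let the fingers close. It gives the time, the measured TCP pose, the force, the opening and the grip force at its end, in the units of the state.
- r.sense(): the state, without advancing time (a new reading comes with each control period).
- viewer.capture(name): name is "scene" or "side" or "wrist"; returns (picture, depth): 420x560x3 uint8, red, green, blue; 420x560 float32, m along the optical axis (not along the pixel's ray), 0 where there is no reading.
- viewer.get_calibration(name): a dict with "fx", "fy", "cx", "cy" (pixels), "R" (3x3) and "t" (3): a world point X has camera coordinates R X + t. Camera axes: x right, y down, z forward; pixel columns grow to the right and rows downward; lengths in m; the calibration is good to about 2 mm. The wrist camera is an equidistant fisheye: a pixel r from the principal point sees the ray r / f radians off the axis. A picture is of the moment at which its call begins: read the wrist's pose just before it. get_calibration takes no time and is no camera call; for the wrist camera it gives the pose at the moment of the call.
- ticket.sign_off(): hands the job in; it is judged then, once.
Trained networks look in the newest picture that a camera, given by its name, has taken for a name from the list of things; names that differ only in an ending like _2 or _b are one class to them, and where a whole thing is asked for, a point or a joint stands for the part that bears it (a point fixed in the world has none). Each returns a list of dicts, best first, with "p" (0 to 1); they miss things now and then, are a little off and sometimes report something else, mostly with a low value. They report only what shows in the picture. A call takes as long as a camera call.
- viewer.recognise(camera, thing): "xyz" ([x, y, z] in m, in world coordinates, good to about 4 mm: the middle of the surface that is visible of it).
- viewer.outline_of(camera, thing): "region" (420x560 bool, what is visible of it).
- viewer.mark_of(camera, thing): "xyz" ([x, y, z] in m, in world coordinates, good to about 4 mm: a listed point, or the origin of a listed thing).
The state is a dict: "t": time; "qpos": joint angles; "qd": joint speeds; "tau": joint torques, N m; "position": TCP position; "ee_rot": TCP orientation; "wrist_force": force on the tool from outside, world axes, zero at the start; "moment": the same for the moment, N m; "opening": finger opening in m; "finger_force": force on a finger pad.
Only numpy, scipy, OpenCV 4.12 (cv2) and the standard library are available. Lean on these libraries where they do the work, as an engineer would, in place of code of your own. Each camera call takes 0.05 s, during which the arm holds its last target. There are 200 camera calls.

## Working session

There is one attempt and no reset: what is moved stays moved. The work goes in short steps, Python scripts to look and compute and a shell command to move; the robot and the scene stay as the last step left them, time stands still between calls to the robot, and variables do not carry over. Pictures are saved under pics/ and viewed, at most 10 in all, crops included, and the job is handed in when it is done.

```bash
mkdir -p pics
python3 - <<'E'
from cell import r,viewer
import cv2,numpy as np
s=r.sense();print(s['t'],s['position'],s['ee_rot'],s['opening'])
ims=[]
for c in("scene","side"):
    im,d=viewer.capture(c);ims.append(im)
    for f in("stop_knob","arrow_mark","trial_biscuit"):
        print(c,f,[(np.round(o['xyz'],4),round(o['p'],2)) for o in viewer.mark_of(c,f)[:3]])
    k=viewer.get_calibration(c);print({a:np.round(b,3).tolist() for a,b in k.items()})
    cv2.imwrite(f'pics/{c}.png',im[:,:,::-1])
E
```

```text
0.0 [0.24790351 0.49065364 0.20617747] [-7.28110373e-01 -3.05573328e+00  2.06210272e-03] 0.08509084524568379
scene stop_knob [(array([ 0.481 , -0.12  ,  0.0656]), 0.86)]
scene arrow_mark [(array([0.4282, 0.0402, 0.0183]), 0.7)]
scene trial_biscuit [(array([ 0.5249, -0.2101,  0.018 ]), 0.77)]
{'fx': 481.261, 'fy': 481.261, 'cx': 279.823, 'cy': 208.986, 'R': [[0.615, -0.788, -0.014], [-0.582, -0.442, -0.683], [0.532, 0.428, -0.731]], 't': [-0.349, 0.327, 0.673]}
side stop_knob [(array([ 0.4832, -0.1226,  0.0661]), 0.89), (array([0.433 , 0.04  , 0.0192]), 0.28)]
side arrow_mark [(array([0.4348, 0.0369, 0.0165]), 0.65)]
side trial_biscuit [(array([ 0.522 , -0.2052,  0.0198]), 0.55)]
{'fx': 482.66, 'fy': 482.66, 'cx': 287.751, 'cy': 203.284, 'R': [[-1.0, -0.011, -0.022], [0.015, 0.435, -0.9], [0.02, -0.9, -0.435]], 't': [0.493, 0.089, 0.89]}
```

View pics/scene.png

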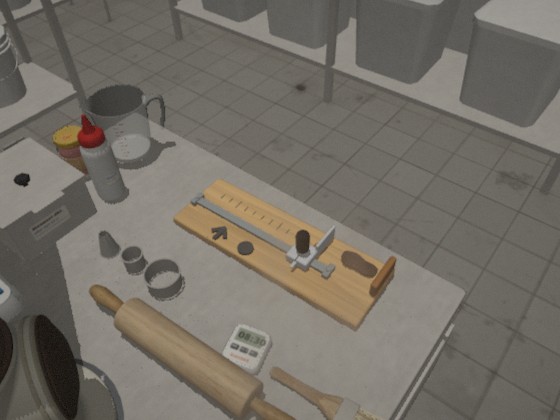

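View pics/side.png

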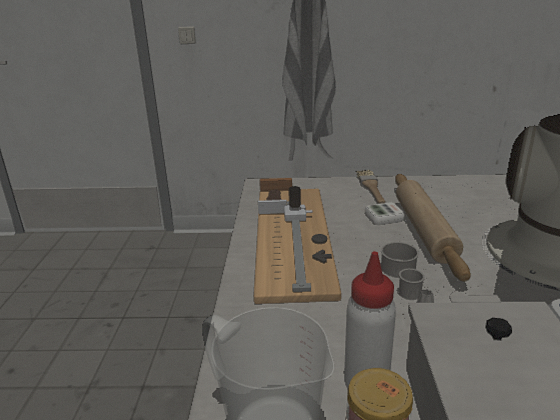

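The arrow is the farther mark (+y): in scene it is at (219,233) with the round one at (245,248); in side they are at (322,257) and (319,239). The knob is at (302,242) in scene. The networks' arrow points match. Next I'll check the path for tall things and the rail direction.

```bash
cat > h.py <<'E'
from cell import r,viewer
import cv2,numpy as np
from scipy.spatial.transform import Rotation as Ro
def cloud(c):
    im,d=viewer.capture(c);k=viewer.get_calibration(c)
    v,u=np.indices(d.shape);P=np.stack([(u-k['cx'])/k['fx']*d,(v-k['cy'])/k['fy']*d,d],-1)
    return im,d,(P-k['t'])@k['R']
def totool(X):
    s=r.sense();return Ro.from_rotvec(s['ee_rot']).inv().apply(np.asarray(X)-s['position'])
E
python3 - <<'E'
from h import *
A=np.array([.248,.491]);B=np.array([.482,-.121])
L=np.linalg.norm(B-A);e=(B-A)/L
for c in("scene","side"):
    im,d,P=cloud(c);Q=P[d>0];s=(Q[:,:2]-A)@e;w=(Q[:,:2]-A)@np.array([-e[1],e[0]])
    for a in np.arange(-.05,L+.05,.1):
        m=(s>a)&(s<a+.1)&(abs(w)<.1)&(Q[:,2]<.6)
        print(c,round(a,2),m.sum(),np.round(Q[m][Q[m][:,2].argmax()],3) if m.any() else '')
    if c=="scene":
        for uv in[(198,199),(328,269)]: print(uv,P[uv[1],uv[0]])
        # board edges: top surface z~.018 wood
        m=(abs(P[...,2]-.018)<.004)&(d>0)&(abs(P[...,0]-.48)<.12)&(abs(P[...,1]+.05)<.25)
        m=cv2.morphologyEx(m.astype(np.uint8),cv2.MORPH_OPEN,np.ones((3,3)))>0
        print(cv2.minAreaRect(P[m][:,:2].astype(np.float32)*1000))
E
```

```text
scene -0.05 192 [0.316 0.467 0.112]
scene 0.05 2936 [0.249 0.345 0.128]
scene 0.15 7905 [0.388 0.308 0.198]
scene 0.25 3719 [0.283 0.193 0.053]
scene 0.35 3970 [0.304 0.135 0.039]
scene 0.45 4666 [0.327 0.038 0.039]
scene 0.55 4806 [ 0.471 -0.118  0.089]
scene 0.65 5336 [ 0.474 -0.127  0.089]
(198, 199) [0.46665809 0.126953   0.02883848]
(328, 269) [ 0.4796283  -0.17429244  0.03220674]
((483.3630676269531, -59.660736083984375), (142.3894805908203, 410.9436340332031), 2.516481399536133)
side -0.05 646 [0.254 0.442 0.105]
side 0.05 11898 [0.254 0.346 0.125]
side 0.15 10211 [0.388 0.312 0.195]
side 0.25 2113 [0.284 0.18  0.05 ]
side 0.35 3542 [0.328 0.045 0.036]
side 0.45 3114 [0.323 0.031 0.036]
side 0.55 2788 [ 0.472 -0.119  0.085]
side 0.65 1629 [ 0.486 -0.115  0.085]
```

```bash
python3 -m jog '{"fingers":[0.7,0.7,0.7,0.7,0.7,0.7,0.7,0.7,0.7,0.7],"delta_pos":[[0,0,-0.05],[-0.485,-0.44,-0.06],[-0.485,-0.44,-0.06],[-0.485,-0.44,-0.06],[-0.485,-0.44,-0.06],[-0.485,-0.44,-0.06],[-0.485,-0.44,-0.06],[-0.485,-0.44,-0.06],[-0.485,-0.44,-0.06],[-0.485,-0.44,-0.06]],"delta_rot":[[0,0,0],[0,0,-0.51],[0,0,-0.51],[0,0,-0.51],[0,0,-0.51],[0,0,-0.51],[0,0,-0.51],[0,0,-0.51],[0,0,-0.51],[0,0,-0.51]]}' 30
python3 - <<'E'
from h import *
s=r.sense();print(s['qpos'],totool([.482,-.121,.15]), Ro.from_rotvec(s['ee_rot']).as_matrix())
E
```

```text
t: 1.5
position: [0.4071, 0.0751, 0.2641]
ee_rot: [-0.067, 3.14, 0.0]
wrist_force: [1.4, 1.2, -0.4]
opening: 0.0599
finger_force: 0.0
[ 1.82352689e-01 -2.05067367e-01  1.09475217e-02  1.78570991e+00
  5.06586215e-05  1.39981343e-01] [-0.06641115 -0.19910446  0.11408948] [[-9.99101886e-01 -4.23588058e-02  1.07386247e-03]
 [-4.23585612e-02  9.99102442e-01  2.49534207e-04]
 [-1.08346858e-03  2.03822828e-04 -9.99999392e-01]]
```

```bash
python3 -m jog '{"fingers":[0.7,0.7,0.7,0.7,0.7,0.7,0.7],"delta_pos":[[-0.066,-0.199,0.114],[-0.066,-0.199,0.114],[-0.066,-0.199,0.114],[-0.066,-0.199,0.114],[-0.066,-0.199,0.114],[-0.066,-0.199,0.114],[-0.066,-0.199,0.114]],"delta_rot":[[0,0,0],[0,0,0],[0,0,0],[0,0,0],[0,0,0],[0,0,0],[0,0,0]]}'
python3 - <<'E'
from h import *
im,d=viewer.capture("wrist");cv2.imwrite('pics/w1.png',im[:,:,::-1])
for f in("stop_knob","arrow_mark"):
    print(f,[(np.round(o['xyz'],4),round(o['p'],2),totool(o['xyz'])) for o in viewer.mark_of("wrist",f)[:3]])
print(r.sense()['position'])
E
```

```text
t: 2.2
position: [0.4808, -0.1194, 0.1492]
ee_rot: [0.064, -3.14, -0.001]
wrist_force: [-0.7, 0.5, 0.2]
opening: 0.0598
finger_force: 0.0
stop_knob [(array([ 0.4799, -0.119 ,  0.0669]), 0.58, array([ 0.00147527, -0.00054835,  0.08362129]))]
arrow_mark [(array([0.4326, 0.0461, 0.0159]), 0.63, array([0.04183181, 0.16630547, 0.13469854]))]
[ 0.48139662 -0.1182167   0.15069622]
```

View pics/w1.png

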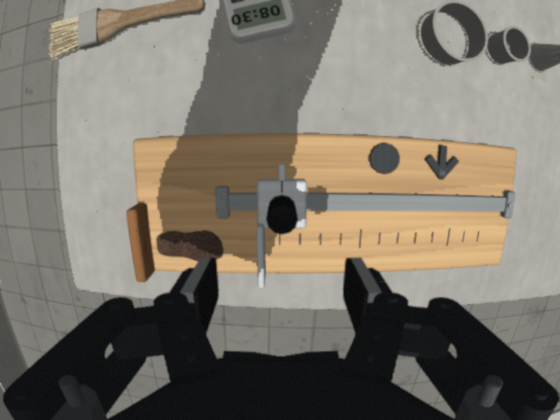

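The wrist view shows the knob at (282,213), centred between the fingers. The arrow is at (441,162), beyond the round mark at (384,158). Descend and grip, with the tips kept above the 50 mm plate.

```bash
python3 -m jog '{"fingers":[0.7,0.7,0.7,0.7,0.1,0.1,0.1,0.1,0.1,0.1],"delta_pos":[[0.001,0,0.04],[0.001,0,0.08],[0.001,0,0.093],[0.001,0,0.093],[0.001,0,0.093],[0.001,0,0.093],[0.001,0,0.093],[0.001,0,0.093],[0.001,0,0.093],[0.001,0,0.093]],"delta_rot":[[0,0,0],[0,0,0],[0,0,0],[0,0,0],[0,0,0],[0,0,0],[0,0,0],[0,0,0],[0,0,0],[0,0,0]]}' 30
python3 - <<'E'
from h import *
im,d=viewer.capture("wrist");cv2.imwrite('pics/w2.png',im[:,:,::-1])
for f in("stop_knob","arrow_mark"):
    print(f,[(np.round(o['xyz'],4),round(o['p'],2),totool(o['xyz'])) for o in viewer.mark_of("wrist",f)[:3]])
s=r.sense();print(s['position'],s['finger_force'],s['wrist_force'])
E
```

```text
t: 3.35
position: [0.4814, -0.1192, 0.059]
ee_rot: [-0.066, 3.137, -0.001]
wrist_force: [-0.8, 2.0, 7.9]
opening: 0.0204
finger_force: 29.0
stop_knob [(array([ 0.4818, -0.1202,  0.0689]), 0.67, array([-0.00039046, -0.00102857, -0.0099958 ]))]
arrow_mark [(array([0.4333, 0.041 , 0.0128]), 0.81, array([0.04145915, 0.1620867 , 0.04588574]))]
[ 0.48140862 -0.1191725   0.05891715] 29.045435786247253 [-0.73538949  1.36543008  6.53137072]
```

View pics/w2.png

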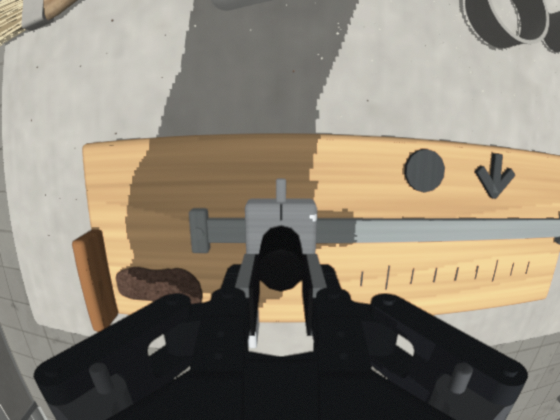

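The knob is gripped at (282,262), with the tongue at (282,190) and the arrow at (495,178). Slide most of the way, then look again.

```bash
python3 -m jog '{"fingers":[0.1,0.1,0.1,0.1,0.1,0.1,0.1,0.1,0.1,0.1],"delta_pos":[[0,0.01,0],[0,0.03,0],[0,0.05,0],[0,0.07,0],[0,0.09,0],[0,0.11,0],[0,0.13,0],[0,0.148,0],[0,0.158,0],[0,0.158,0]],"delta_rot":[[0,0,0],[0,0,0],[0,0,0],[0,0,0],[0,0,0],[0,0,0],[0,0,0],[0,0,0],[0,0,0],[0,0,0]]}' 30
python3 - <<'E'
from h import *
im,d=viewer.capture("wrist");k=viewer.get_calibration("wrist");cv2.imwrite('pics/w3.png',cv2.resize(im[100:300,180:400],(770,700))[:600,:,::-1])
for f in("stop_knob","arrow_mark"):
    print(f,[(np.round(o['xyz'],4),round(o['p'],2),totool(o['xyz'])) for o in viewer.mark_of("wrist",f)[:3]])
s=r.sense();print(s['position'],s['ee_rot'],s['finger_force'],s['wrist_force']);print({a:np.round(b,4).tolist() for a,b in k.items()})
for n in("scene","side"):
    viewer.capture(n)
    for f in("stop_knob","arrow_mark"): print(n,f,[(np.round(o['xyz'],4),round(o['p'],2),totool(o['xyz'])) for o in viewer.mark_of(n,f)[:2]])
for o in viewer.outline_of("side","arrow_mark")[:1]: print(o['p'],np.argwhere(o['region']).mean(0))
E
```

```text
t: 4.5
position: [0.475, 0.0402, 0.0589]
ee_rot: [-0.068, 3.137, 0.002]
wrist_force: [0.7, 2.6, 6.8]
opening: 0.0204
finger_force: 29.3
stop_knob [(array([0.4726, 0.0386, 0.0699]), 0.76, array([ 0.00240085, -0.00103832, -0.01096268]))]
arrow_mark [(array([0.4328, 0.0421, 0.0128]), 0.57, array([0.04221869, 0.00427675, 0.04597087]))]
[0.47498583 0.03957938 0.0589306 ] [-6.72362149e-02  3.13699518e+00  1.80283488e-03] 29.28696781396866 [-0.34879362  1.77988724  6.0553094 ]
{'fx': 325.1923, 'fy': 325.1923, 'cx': 280.3704, 'cy': 215.8266, 'R': [[-0.0433, 0.9991, 0.002], [0.9623, 0.0412, 0.2689], [0.2686, 0.0136, -0.9632]], 't': [-0.0189, -0.4546, 0.107]}
scene stop_knob [(array([0.4718, 0.0375, 0.0669]), 0.87, array([ 0.00322043, -0.00182421, -0.0079633 ]))]
scene arrow_mark [(array([0.4317, 0.0413, 0.0215]), 0.44, array([0.04330944, 0.00365263, 0.03727469]))]
side stop_knob []
side arrow_mark [(array([0.4344, 0.0388, 0.0211]), 0.55, array([0.0407181 , 0.00110911, 0.03767384]))]
0.43 [256.5112782  321.46616541]
```

View pics/w3.png

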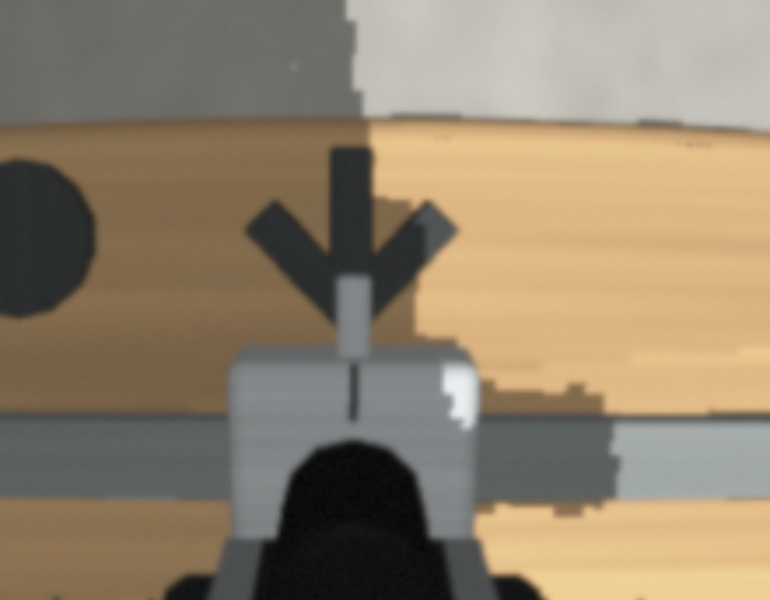

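The tongue (crop column 354) lies within about 0.5 mm of the arrow's axis (351–352). The camera looks straight along that axis, so parallax is negligible. Release, rise and check.

```bash
python3 -m jog '{"fingers":[0.7,0.7,0.7,0.7,0.7,0.7,0.7,0.7,0.7,0.7],"delta_pos":[[0,0,0],[0,0,0],[0,0,0],[0,0,0],[0,0,-0.02],[0,0,-0.06],[0,0,-0.1],[0,0,-0.12],[0,0,-0.12],[0,0,-0.12]],"delta_rot":[[0,0,0],[0,0,0],[0,0,0],[0,0,0],[0,0,0],[0,0,0],[0,0,0],[0,0,0],[0,0,0],[0,0,0]]}'
python3 - <<'E'
from h import *
im,d=viewer.capture("wrist");cv2.imwrite('pics/w4.png',cv2.resize(im[90:290,100:360],(780,600),interpolation=cv2.INTER_CUBIC)[:,:,::-1])
E
```

```text
t: 6.0
position: [0.4736, 0.0388, 0.1764]
ee_rot: [-0.066, 3.141, -0.0]
wrist_force: [0.0, -1.5, 0.7]
opening: 0.0599
finger_force: 0.0
```

View pics/w4.png

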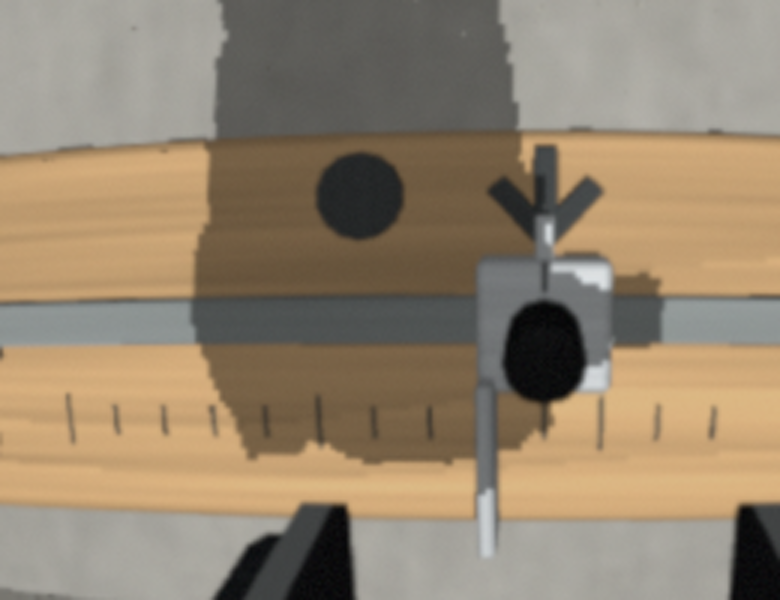

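The tongue (545,238) sits on the arrow's axis (545), and the gripper is clear of everything.

```bash
python3 -c "
from cell import ticket
print(ticket.sign_off())"
```

```text
the job is handed in; nothing more can be done
None
```

The stop's index tongue now points at the arrow mark to within about 0.5 mm, the knob is released with the gripper clear, the trial biscuit was not touched, and the job was handed in at about 6 s.

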